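# Lock the floor box with the T-key down its shaft

### The job

Take the T-key from its stand, lower it down the deep shaft of the grey floor box until it sits fully on the square stem at the bottom, and turn it clockwise (seen from above) to the stop, so that the latch tongue comes fully out of the side of the box. Then draw the key out and put it back upright in its stand. Feel your way gently, never forcing the key against the box, and leave the folding hex key set and the tape roll where they are.

Things in the scene. Friction and masses are not known exactly. Their poses are not given: they have to be found in the camera images.
- t_key: T-key of dark steel, loose, 165 mm long, about 0.25 kg, standing upright in its stand. Origin under the middle of its lower end, z up along the shank. Lower end: square socket, 30 mm across outside, with a 21.6 mm square cavity 24 mm deep open at the bottom, sides along the key's x and y. Above it a solid square to 34 mm, a round shank 14 mm across and a flat-sided cross bar.
- key_bar (a point): middle of the T-key's cross bar, 156 mm above the key's origin, the place to grip: the bar is 100 mm long along the key's x, 14 mm wide along its y, 18 mm high
- floor_box: grey floor box, fastened down, body 120 x 100 mm (x, y), 110 mm high, on an aluminium foot 144 mm long in x and 10 mm thick; place and yaw vary. Origin under its middle. A round vertical shaft 50 mm across goes down its middle; at the bottom stands the brass latch stem.
- shaft_mouth (a point): centre of the shaft's mouth on top of the floor box, 110 mm above the box's origin
- stem_top (a point): point on the shaft's axis 38 mm above the box's underside. The stem is 20 mm square up to this height, then a conical nose 21 mm across at its base rises 5 mm higher. The key's lower end rests about here when the squares do not match, and goes 19 mm lower when they do. The stem floats up to 2.5 mm to any side and gives way to about 1.2 N, so its nose centres in the socket.
- shaft_floor (a point): centre of the shaft's floor, 10 mm above the box's underside. Stem's start angle (not measured): from square with the box's sides to 1.05 rad clockwise of that, seen from above; the squares match within about 0.05 rad or more. It turns clockwise against 0.10 N m, then drives the tongue against 0.12 N m over its last 0.35 rad to a hard stop, somewhere from 0.95 to 1.40 rad; it stays where left.
- tongue (a joint): steel latch tongue, 22 x 12 mm, in the box's -x side (towards the robot), 56 mm up: how far it has come out, m. 0 is drawn back, 0.014 fully out with the stem at its stop. It moves only in the last 0.35 rad of the stem's turn, evenly. The socket's play adds about 0.1 rad. Held at the stop, 0.2 N m on the key is about 35 N of contact.
- key_stand: grey plastic key stand, fastened down, foot 85 x 85 mm, block 66 x 66 mm, 55 mm high, with a round vertical hole 48 mm across whose floor is 8 mm above the worktop, in which the key stands. Origin under its middle. Its place varies, also which of box and stand is at the left.
- hex_keys: bystander: red folding hex key set lying at the right, 27 x 105 x 26 mm; origin under its middle
- tape_roll: bystander: roll of black tape lying flat, 57 mm across, 19 mm high, between box and stand; origin under its middle
Mind the look-alikes: they are no part of the job. There is more than one size of the t_key; the job needs the larger.

How it is judged:
By the outcome, as a careful person would: the job done as asked, in the order asked, and still so for the second after the job is handed in, with the robot touching nothing.
It also fails if it takes over 72 s, if anything falls off the work surface, if the arm or the gripper's body presses on something with over 40 N, if the wrist force passes 120 N, or if a joint passes its speed limit or range.

### The arm

A 6-joint arm with a two-finger parallel gripper is mounted at the origin on the work surface; the furniture and walls round the work are solid. World frame = base frame: x ahead of the robot, y to its left, z up, the work surface at z = 0. Lengths are in m, angles in rad, forces in N, time in s.
With the tool pointing down it reaches from about 0.35 to 1 m from the base axis. Payload 7.1 kg.
Tool frame: the origin (TCP) lies on the centre line of the jaws, within the pads' length; the fingertips stand 11 mm ahead of it and the grasp point (between the pads) lies 8 mm behind it (arm.tip_reach is the distance from the TCP to the fingertips, in m); z points along the fingers, y is the line along which they close (so a half turn about z gives the same grasp; the last joint's range is limited). The gripper opens to 85 mm and grips with 20 to 120 N. Pads are 22 mm wide; open, the fingers measure 114 mm over their backs; the gripper's body (76 mm by 85 mm) begins 54 mm behind the grasp point. The pads swing forward as they close: fully open they stand 13 mm farther back than shut.
Start: joints at [-1.257, 0.423, 1.63, -0, 1.089, -0.019], TCP at [0.204, -0.591, 0.206] pointing down, gripper open.
Joint ranges: [-3, 3], [-0.9, 2.11], [0.09, 2.58], [-1.31, 4.45], [0.11, 2.69], [-2.54, 2.54]. Speed limits (rad/s): [2.39, 2.39, 3.01, 3.14, 3.14, 3.14].

### API

Orientations are given as a unit quaternion [x, y, z, w].
In Python, from plant import arm gives the robot as it stands. The module is installed in compiled form; this text tells all that it offers.
- The arm moves only by the tool step_arm, never from a script. Its arguments are lists of equal length, an entry for each row: "offset": the shift along the tool's x, y, z in cm, a list of three; "twist": the turn, a rotation vector about the tool's x, y, z in degrees, a list of three; "claw": the finger opening in cm, from 0 to 8.54. In form: {"offset": [[tx, ty, tz], ...], "twist": [[wx, wy, wz], ...], "claw": [claw, ...]}. A call has 1 to 12 rows; each row shifts and turns the commanded pose from where the row before left it, along the tool's axes as they then stand; what a row does not reach is not made up. A row lasts 1/12 s, in which the tool goes at most 41.7 mm and 7.16 degrees, less where a joint would pass 70% of its speed; a pose out of reach is approached as far as the arm can. A call is refused whole if a number of a shift passes 4.17 or a number of a turn 7.16, either way. A call with a gripper value outside its range is refused whole. The fingers move at their own pace and stop on an object; "squeeze" is the grip in N (left out, the last holds). Time passes only in rows, so rows that do not move let the fingers close. It gives the time, the measured TCP pose, the force, the opening and the grip force at its end, in the units of the state.
- arm.get_state(): the state, without advancing time (a new reading comes with each control period).
- arm.read_camera(name): name is "side" or "top"; returns a dict with "frame" (400x640x3 uint8, red, green, blue), "range_z" (400x640 float32, m along the optical axis (not along the pixel's ray), 0 where there is no reading), "mtx" (3x3 intrinsics, pixels), "cam_to_world" (4x4, takes a point from camera to world coordinates). Camera axes: x right, y up, looking along -z (the intrinsics and any distortion apply to the point x, -y, -z); pixel columns grow to the right and rows downward; lengths in m; the calibration is good to about 2 mm. A picture is of the moment at which its call begins.
- arm.sign_off(): hands the job in; it is judged then, once.
Trained networks look in the newest picture that a camera, given by its name, has taken for a name from the list of things; names that differ only in an ending like _2 or _b are one class to them, and where a whole thing is asked for, a point or a joint stands for the part that bears it (a point fixed in the world has none). Each returns a list of dicts, best first, with "p" (0 to 1); they miss things now and then, are a little off and sometimes report something else, mostly with a low value. They report only what shows in the picture. A call takes as long as a camera call. They do not tell look-alikes from the thing itself.
- arm.outline_of(camera, label): "pixels" (400x640 bool, what is visible of it) and "xy" ([column, row] in pixels, amid what is visible of it).
The state is a dict: "time": time; "joint_pos": joint angles; "joint_velocities": joint speeds; "joint_torque": joint torques, N m; "tcp_pos": TCP position; "ee_rot": TCP orientation; "wrist_force": force on the tool from outside, world axes, zero at the start; "moment": the same for the moment, N m; "opening": finger opening in m; "gripper_force": force on a finger pad.
Only numpy, scipy, OpenCV 4.12 (cv2) and the standard library are available. Lean on these libraries where they do the work, as an engineer would, in place of code of your own. Each camera call takes 0.05 s, during which the arm holds its last target. There are 200 camera calls.

## Working session

There is one attempt and no reset: what is moved stays moved. The work goes in short steps, Python scripts to look and compute and a tool call to move; the robot and the scene stay as the last step left them, time stands still between calls to the robot, and variables do not carry over. Pictures are saved under pics/ and viewed, at most 10 in all, crops included, and the job is handed in when it is done.

Besides the shell and the picture viewer there is one more tool, called after "Request:" by a JSON object that holds its "api" and its "payload". step_arm: Moves the arm, as the interface text tells. Its arguments: {"type":"object","properties":{"offset":{"type":"array","items":{"type":"array","items":{"type":"number"}}},"twist":{"type":"array","items":{"type":"array","items":{"type":"number"}}},"claw":{"type":"array","items":{"type":"number"}},"squeeze":{"type":"number"}},"required":["offset","twist","claw"]}

```bash
mkdir -p pics; cat > h.py <<'E'
import numpy as np, cv2
from plant import arm
def pts(c,mask=None):
    z=c["range_z"]; v,u=np.nonzero((z>0) if mask is None else (mask&(z>0)))
    d=z[v,u]; K=c["mtx"]
    P=np.stack([(u-K[0,2])/K[0,0]*d,-(v-K[1,2])/K[1,1]*d,-d],1)
    T=c["cam_to_world"]; return P@T[:3,:3].T+T[:3,3],u,v
def save(c,n,crop=None,s=1):
    f=c["frame"][:,:,::-1]
    if crop: a,b,w,h=crop; f=f[b:b+h,a:a+w]
    cv2.imwrite(n,cv2.resize(f,None,fx=s,fy=s,interpolation=cv2.INTER_CUBIC))
E
python3 - <<'E'
from h import *
ims=[]
for n in("top","side"):
    c=arm.read_camera(n); save(c,f"pics/{n}0.png"); 
    np.savez(f"{n}0.npz",**{k:c[k] for k in("frame","range_z","mtx","cam_to_world")})
    print(n,c["cam_to_world"].round(3).tolist(),c["mtx"].round(1).tolist())
    for l in("t_key","floor_box","key_stand","hex_keys","tape_roll","tongue"):
        for o in arm.outline_of(n,l):
            P,u,v=pts(c,o["pixels"])
            if len(P): print(l,round(o["p"],2),np.round(o["xy"]),len(P),"med",np.median(P,0).round(3),"lo",np.percentile(P,2,0).round(3),"hi",np.percentile(P,98,0).round(3))
s=arm.get_state();print(s["time"],s["tcp_pos"],s["ee_rot"],arm.tip_reach)
E
```

```text
top [[-0.002, 0.982, -0.19, 0.167], [-1.0, 0.002, 0.021, -0.277], [0.021, 0.19, 0.982, 1.354], [0.0, 0.0, 0.0, 1.0]] [[466.0, 0.0, 317.5], [0.0, 466.0, 194.6], [0.0, 0.0, 1.0]]
t_key 0.65 [296. 188.] 249 med [ 0.424 -0.244  0.173] lo [ 0.387 -0.268  0.018] hi [ 0.471 -0.226  0.178]
t_key 0.52 [431. 164.] 183 med [ 0.505 -0.619  0.114] lo [ 0.476 -0.658 -0.001] hi [ 0.56  -0.607  0.122]
floor_box 0.86 [202. 184.] 2269 med [0.439 0.021 0.108] lo [ 0.378 -0.03   0.007] hi [0.505 0.074 0.116]
key_stand 0.71 [297. 183.] 314 med [ 0.43  -0.242  0.172] lo [ 0.388 -0.267 -0.001] hi [ 0.507 -0.218  0.178]
key_stand 0.59 [299. 198.] 553 med [ 0.416 -0.249  0.041] lo [ 0.388 -0.29   0.005] hi [ 0.461 -0.199  0.061]
hex_keys 0.88 [329. 230.] 378 med [ 0.31  -0.333  0.02 ] lo [ 0.278 -0.376 -0.001] hi [ 0.338 -0.287  0.032]
tape_roll 0.54 [265. 208.] 212 med [ 0.403 -0.149  0.018] lo [ 0.379 -0.173 -0.001] hi [ 0.43  -0.124  0.024]
side [[0.975, 0.137, -0.177, 0.24], [-0.223, 0.651, -0.725, -0.972], [0.016, 0.746, 0.665, 0.738], [0.0, 0.0, 0.0, 1.0]] [[401.9, 0.0, 316.6], [0.0, 401.9, 203.4], [0.
[... 503 characters left out ...]
lo [ 0.377 -0.031  0.004] hi [0.506 0.07  0.111]
hex_keys 0.56 [281. 252.] 455 med [ 0.307 -0.337  0.018] lo [ 0.278 -0.379 -0.001] hi [ 0.339 -0.291  0.027]
hex_keys 0.5 [322. 179.] 578 med [ 0.429 -0.25   0.159] lo [ 0.387 -0.269 -0.001] hi [ 0.493 -0.054  0.173]
tape_roll 0.75 [300. 197.] 208 med [ 0.401 -0.148  0.016] lo [ 0.38  -0.173 -0.001] hi [ 0.426 -0.125  0.02 ]
tape_roll 0.42 [306. 149.] 2242 med [ 0.438 -0.017  0.082] lo [ 0.377 -0.031  0.004] hi [0.506 0.071 0.111]
tongue 0.24 [325. 176.] 612 med [ 0.429 -0.25   0.158] lo [ 0.387 -0.269 -0.001] hi [ 0.503 -0.035  0.173]
0.7 [ 0.20421725 -0.59070279  0.20576091] [9.86185319e-01 1.65645751e-01 4.84286206e-06 4.05691261e-05] 0.011
```

View pictures.

```bash
python3 - <<'E'
from h import *
a=dict(np.load("top0.npz"));b=dict(np.load("side0.npz"))
A=cv2.resize(a["frame"][120:270,140:460,::-1],None,fx=2.4,fy=2.4,interpolation=cv2.INTER_CUBIC)
B=cv2.resize(b["frame"][90:350,200:460,::-1],None,fx=2.2,fy=2.2,interpolation=cv2.INTER_CUBIC)
cv2.imwrite("pics/a.png",A);cv2.imwrite("pics/b.png",B)
def rect(P,s):
    r=cv2.minAreaRect((P[:,:2]*1000).astype(np.float32)); print(s,len(P),np.round(r[0],1),np.round(r[1],1),round(r[2],1),"z",np.median(P[:,2]).round(4))
for n,c in(("top",a),("side",b)):
    P,_,_=pts(c)
    def box(lo,hi): return P[np.all((P>lo)&(P<hi),1)]
    rect(box([.36,-.3,.163],[.5,-.2,.19]),n+" bar")
    rect(box([.36,-.3,.047],[.5,-.19,.066]),n+" stand top")
    rect(box([.36,-.05,.1],[.52,.09,.125]),n+" box top")
    rect(box([.34,-.05,.003],[.54,.09,.02]),n+" box foot")
    rect(box([.44,-.67,.105],[.56,-.57,.13]),n+" small bar")
E
```

```text
top bar 209 [ 431.6 -245.4] [99.3 14.4] 24.3 z 0.1732
top stand top 307 [ 432.4 -245.6] [66.1 67.6] 77.8 z 0.056
top box top 1412 [446.5  25.1] [121.2 101.8] 7.0 z 0.1108
top box foot 495 [439.9  19.5] [199.  138.9] 0.0 z 0.0063
top small bar 102 [ 507.1 -621.2] [10.4 70.8] 69.0 z 0.1174
side bar 248 [ 429.2 -246.4] [98.1 16.1] 24.2 z 0.171
side stand top 375 [ 430.1 -244.8] [70.4 64.7] 76.4 z 0.0539
side box top 802 [444.2  25.2] [122.  107.2] 6.0 z 0.1091
side box foot 300 [433.3  18.8] [114.4 192.7] 85.1 z 0.0103
side small bar 313 [ 505.1 -620.8] [11.7 70.3] 69.2 z 0.1147
```

View pics/a.png

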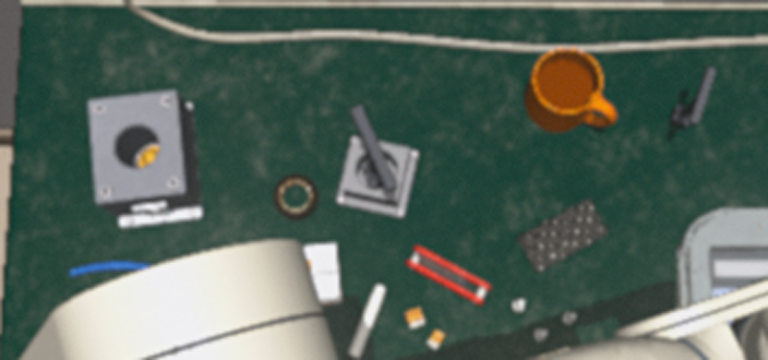

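View pics/b.png

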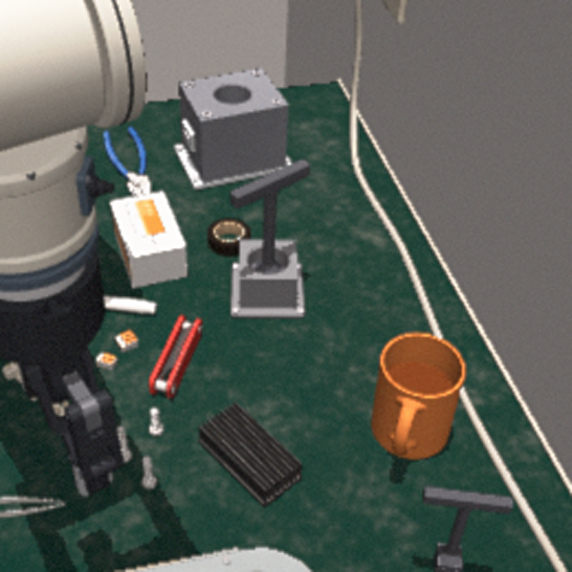

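Two T-keys show. The one in the stand (top view, full-image pixel about (296,188)) has a 99 mm bar at 172 mm height. The one at (431,164) has a 70 mm bar at 116 mm. The stand key matches the larger one described, and the enlarged crops confirm it: it stands in the grey stand. The box is at the left with its shaft at top-crop pixel (137,147), and the tape roll lies between box and stand.

Request:
{"api": "step_arm", "payload": {"offset": [[2.7,-2.1,-0.25],[2.7,-2.1,-0.25],[2.7,-2.1,-0.25],[2.7,-2.1,-0.25],[2.7,-2.1,-0.25],[2.7,-2.1,-0.25],[2.7,-2.1,-0.25],[2.7,-2.1,-0.25],[2.7,-2.1,-0.25],[2.7,-2.1,-0.25],[2.7,-2.1,0],[2.7,-2.1,0]], "twist": [[0,0,0],[0,0,0],[0,0,0],[0,0,0],[0,0,0],[0,0,0],[0,0,0],[0,0,0],[0,0,0],[0,0,0],[0,0,-2.5],[0,0,-2.6]], "claw": [7,7,7,7,7,7,7,7,7,7,7,7], "squeeze": 70}}

```text
time: 1.7
tcp_pos: [0.4278, -0.2446, 0.2312]
ee_rot: [0.978, 0.21, 0.0, 0.0]
wrist_force: [1.2, -0.0, -0.9]
opening: 0.0701
gripper_force: 0.0
```

```bash
cat > st.py <<'E'
from h import *
from scipy.spatial.transform import Rotation as R
import sys
def st(tx=None,ty=None,yaw=None):
    s=arm.get_state();M=R.from_quat(s["ee_rot"]).as_matrix()
    y=np.degrees(np.arctan2(M[1,0],M[0,0]))
    print("t",round(s["time"],2),"tcp mm",(s["tcp_pos"]*1000).round(1),"yaw",y.round(2),"tilt",M[:,2].round(4),"q",np.degrees(s["joint_pos"]).round(1),"F",s["wrist_force"].round(2),"M",s["moment"].round(3),"op",round(s["opening"]*1000,1),"gf",round(s["gripper_force"],1))
    if tx is not None:
        d=M.T@np.array([tx-s["tcp_pos"][0],ty-s["tcp_pos"][1],0]); print("tool offset cm",(d*100).round(2),"twist z",round(y-yaw,2))
a=list(map(float,sys.argv[1:])); st(*a)
E
python3 st.py .4304 -.2459 24.2
```

```text
t 1.7 tcp mm [ 427.8 -244.6  231.2] yaw 24.27 tilt [ 1.1e-03 -6.0e-04 -1.0e+00] q [-31.1  11.2 108.5   0.   60.3  34.6] F [ 1.22 -0.01 -0.89] M [-0.028 -0.015  0.014] op 70.1 gf 0.0
tool offset cm [0.18 0.23 0.  ] twist z 0.07
```

Request:
{"api": "step_arm", "payload": {"offset": [[0.18,0.23,1],[0,0,1.5],[0,0,1.5],[0,0,1.5],[0,0,1.2],[0,0,0.7],[0,0,0],[0,0,0]], "twist": [[0,0,0],[0,0,0],[0,0,0],[0,0,0],[0,0,0],[0,0,0],[0,0,0],[0,0,0]], "claw": [5,5,5,5,5,5,5,5]}}

```text
time: 2.37
tcp_pos: [0.4293, -0.2475, 0.1567]
ee_rot: [0.978, 0.209, -0.0, -0.0]
wrist_force: [0.4, -0.6, 0.1]
opening: 0.05
gripper_force: 0.0
```

Request:
{"api": "step_arm", "payload": {"offset": [[0,0,0],[0,0,0],[0,0,0],[0,0,0],[0,0,0],[0,0,0],[0,0,0],[0,0,0],[0,0,0],[0,0,0]], "twist": [[0,0,0],[0,0,0],[0,0,0],[0,0,0],[0,0,0],[0,0,0],[0,0,0],[0,0,0],[0,0,0],[0,0,0]], "claw": [2.5,2,1.6,1.2,1,1,1,1,1,1]}}

```text
time: 3.2
tcp_pos: [0.4294, -0.2472, 0.1567]
ee_rot: [0.978, 0.209, -0.0, -0.0]
wrist_force: [0.2, -0.5, -0.8]
opening: 0.01
gripper_force: 0.0
```

```bash
python3 st.py .4304 -.2459 24.2
```

```text
t 3.2 tcp mm [ 429.4 -247.2  156.7] yaw 24.17 tilt [-1.e-04  1.e-04 -1.e+00] q [-31.3  17.4 111.8   0.   50.8  34.5] F [ 0.21 -0.47 -0.78] M [0.025 0.024 0.025] op 10.0 gf 0.0
tool offset cm [ 0.15 -0.08  0.  ] twist z -0.03
```

```bash
python3 - <<'E'
from h import *
c=arm.read_camera("side");t=arm.read_camera("top")
A=cv2.resize(c["frame"][100:260,240:400,::-1],(590,590),interpolation=cv2.INTER_CUBIC)
cv2.imwrite("pics/c.png",A)
P,u,v=pts(c)
m=np.all((P>[.36,-.32,.13])&(P<[.5,-.18,.2]),1)
for o in arm.outline_of("side","t_key"): 
    Q,_,_=pts(c,o["pixels"]); print(o["p"],o["xy"],np.percentile(Q,[2,50,98],axis=0).round(3).tolist())
E
```

```text
0.97 [318.9, 183.2] [[0.387, -0.269, -0.002], [0.428, -0.25, 0.151], [0.471, -0.054, 0.173]]
0.97 [409.8, 319.0] [[0.474, -0.635, -0.001], [0.503, -0.624, 0.105], [0.579, -0.566, 0.117]]
```

View pics/c.png

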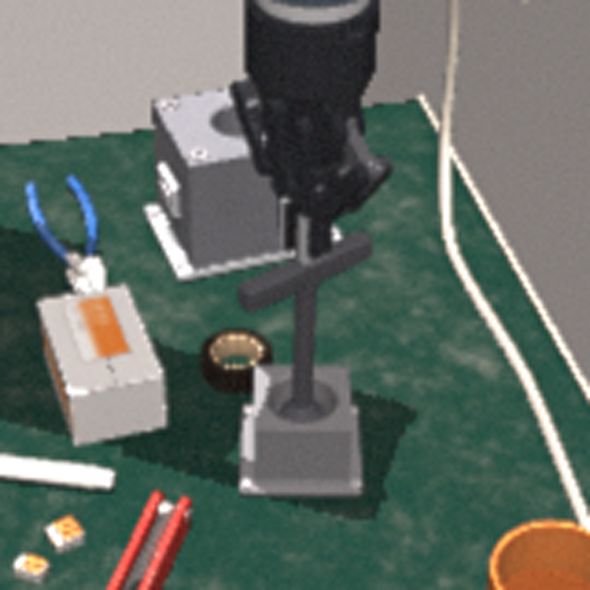

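```bash
python3 - <<'E'
from h import *
c=arm.read_camera("side");t=arm.read_camera("top")
P,u,v=pts(c)
for r in range(150,186,3):
    print(r,[tuple((P[(u==k)&(v==r)][0]*1000).astype(int)) if ((u==k)&(v==r)).any() else None for k in(318,322,326,328,331,335)])
# projected tcp
T=c["cam_to_world"];s=arm.get_state()
for z in(0,-.011,.008):
    p=np.linalg.inv(T)@np.append(s["tcp_pos"]+[0,0,z],1);K=c["mtx"];print(z,K[0,0]*p[0]/-p[2]+K[0,2],-K[1,1]*p[1]/-p[2]+K[1,2])
P,u,v=pts(t)
m=np.all((P>[.36,-.31,.16])&(P<[.5,-.18,.185]),1)
r=cv2.minAreaRect((P[m][:,:2]*1000).astype(np.float32));print(m.sum(),r)
E
```

```text
150 [(np.int64(418), np.int64(-241), np.int64(227)), (np.int64(420), np.int64(-271), np.int64(247)), (np.int64(497), np.int64(-18), np.int64(69)), (np.int64(437), np.int64(-257), np.int64(236)), (np.int64(433), np.int64(-294), np.int64(261)), (np.int64(440), np.int64(-302), np.int64(266))]
153 [(np.int64(418), np.int64(-244), np.int64(222)), (np.int64(421), np.int64(-265), np.int64(236)), (np.int64(431), np.int64(-264), np.int64(233)), (np.int64(431), np.int64(-281), np.int64(245)), (np.int64(434), np.int64(-293), np.int64(252)), (np.int64(440), np.int64(-302), np.int64(258))]
156 [(np.int64(418), np.int64(-245), np.int64(214)), (np.int64(422), np.int64(-263), np.int64(226)), (np.int64(428), np.int64(-277), np.int64(235)), (np.int64(430), np.int64(-284), np.int64(239)), (np.int64(434), np.int64(-293), np.int64(245)), (np.int64(448), np.int64(-276), np.int64(231))]
159 [(np.int64(417), np.int64(-247), np.int64(207)), (np.int64(423), np.int64(-261), np.int64(216)), (np.int64(428), np.int64(-276), np.int64(226)), (np.int64(430), np.int64(-284), np.int64(231)), (np.int64(527), np.int64(2
[... 1889 characters left out ...]
), (np.int64(487), np.int64(-68), np.int64(-3)), (np.int64(493), np.int64(-69), np.int64(-2)), (np.int64(502), np.int64(-70), np.int64(-3)), (np.int64(513), np.int64(-75), np.int64(-1))]
183 [(np.int64(460), np.int64(-81), np.int64(0)), (np.int64(428), np.int64(-250), np.int64(138)), (np.int64(483), np.int64(-83), np.int64(-2)), (np.int64(489), np.int64(-85), np.int64(0)), (np.int64(498), np.int64(-85), np.int64(-3)), (np.int64(509), np.int64(-88), np.int64(-2))]
0 322.41276189269666 176.1644091040949
-0.011 322.29582978441505 179.8348055548784
0.008 322.4989465375141 173.45914859781954
40 ((394.9297180175781, -261.6468811035156), (18.912147521972656, 13.298645973205566), 24.445812225341797)
```

```bash
python3 - <<'E'
from h import *
b=dict(np.load("side0.npz"));P,u,v=pts(b)
m=(np.hypot(P[:,0]-.204,P[:,1]+.591)<.08)&(P[:,2]>.1)
Q=P[m]; i=np.argsort(Q[:,2])[:12]; print("start lowest",(Q[i]*1000).round(0).tolist())
c=arm.read_camera("side");P,u,v=pts(c)
Q=P[(np.hypot(P[:,0]-.4294,P[:,1]+.2472)<.08)&(P[:,2]>.176)]; i=np.argsort(Q[:,2])[:12]; print("now",(Q[i]*1000).round(0).tolist())
E
python3 st.py
```

```text
start lowest [[211.0, -639.0, 242.0], [184.0, -552.0, 243.0], [209.0, -640.0, 244.0], [181.0, -553.0, 245.0], [183.0, -553.0, 245.0], [211.0, -639.0, 245.0], [212.0, -640.0, 246.0], [228.0, -634.0, 246.0], [210.0, -640.0, 247.0], [183.0, -553.0, 247.0], [180.0, -554.0, 247.0], [182.0, -553.0, 247.0]]
now [[427.0, -259.0, 181.0], [433.0, -257.0, 181.0], [438.0, -256.0, 183.0], [421.0, -245.0, 183.0], [424.0, -261.0, 183.0], [422.0, -242.0, 184.0], [419.0, -246.0, 184.0], [427.0, -261.0, 185.0], [424.0, -262.0, 186.0], [422.0, -262.0, 187.0], [415.0, -249.0, 187.0], [414.0, -245.0, 187.0]]
t 3.5 tcp mm [ 429.4 -247.2  156.7] yaw 24.17 tilt [-1.e-04  0.e+00 -1.e+00] q [-31.3  17.4 111.8  -0.   50.8  34.5] F [-0.01  1.16 -1.02] M [ 0.051 -0.028 -0.018] op 10.0 gf 0.0
```

The picture shows the closed fingertips just above the bar, at about z = 0.181 by depth. The key is untouched, bar at crop (305,270). So the real tips sit about 35 mm higher than the stated TCP implies, and the start picture gives the same offset. I'll trust the camera, reopen and go 35 mm lower.

Request:
{"api": "step_arm", "payload": {"offset": [[0.15,-0.1,0],[0,0,0],[0,0,0],[0,0,0],[0,0,0.5],[0,0,0.7],[0,0,0.7],[0,0,0.7],[0,0,0.6],[0,0,0.3],[0,0,0],[0,0,0]], "twist": [[0,0,0],[0,0,0],[0,0,0],[0,0,0],[0,0,0],[0,0,0],[0,0,0],[0,0,0],[0,0,0],[0,0,0],[0,0,0],[0,0,0]], "claw": [5,5,5,5,5,5,5,5,5,5,5,5]}}

```text
time: 4.5
tcp_pos: [0.4303, -0.2457, 0.1214]
ee_rot: [0.978, 0.209, -0.0, -0.0]
wrist_force: [0.5, -0.1, -0.9]
opening: 0.0502
gripper_force: 0.0
```

Request:
{"api": "step_arm", "payload": {"offset": [[0,0,0],[0,0,0],[0,0,0],[0,0,0],[0,0,0],[0,0,0],[0,0,0],[0,0,0],[0,0,0],[0,0,0]], "twist": [[0,0,0],[0,0,0],[0,0,0],[0,0,0],[0,0,0],[0,0,0],[0,0,0],[0,0,0],[0,0,0],[0,0,0]], "claw": [2.5,2,1.6,1.2,1,1,1,1,1,1]}}

```text
time: 5.33
tcp_pos: [0.4306, -0.2457, 0.1222]
ee_rot: [0.978, 0.209, 0.0, 0.0]
wrist_force: [-0.7, 1.3, 5.2]
opening: 0.0128
gripper_force: 68.2
```

```bash
python3 st.py; python3 - <<'E'
from h import *
c=arm.read_camera("side");t=arm.read_camera("top")
A=cv2.resize(c["frame"][100:260,240:400,::-1],(590,590),interpolation=cv2.INTER_CUBIC)
cv2.imwrite("pics/d.png",A)
E
```

```text
t 5.33 tcp mm [ 430.6 -245.7  122.2] yaw 24.17 tilt [ 5.e-04 -1.e-04 -1.e+00] q [-31.1  20.6 113.1   0.   46.3  34.7] F [-0.72  1.26  5.16] M [0.36  0.184 0.021] op 12.8 gf 68.2
```

View pics/d.png

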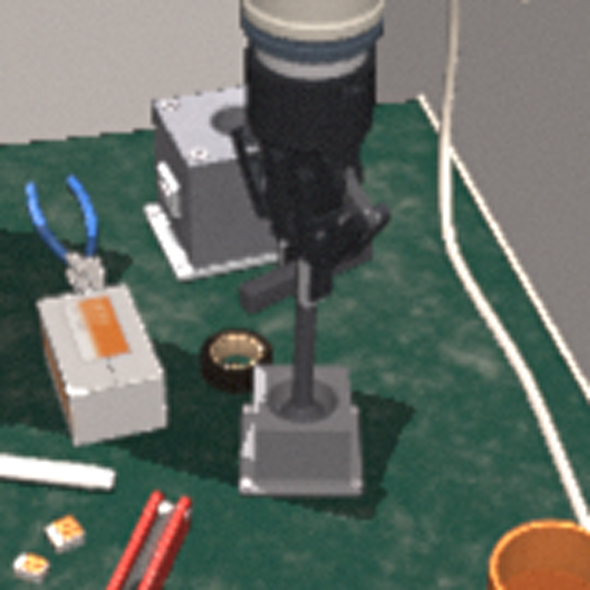

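Request:
{"api": "step_arm", "payload": {"offset": [[0,0,-0.3],[0,0,-0.5],[0,0,-0.8],[0,0,-1.2],[0,0,-1.4],[0,0,-1.4],[0,0,-1.6],[0,0,-1.6],[0,0,-1.6],[0,0,-1.6],[0,0,-1.0],[0,0,0]], "twist": [[0,0,0],[0,0,0],[0,0,0],[0,0,0],[0,0,0],[0,0,0],[0,0,0],[0,0,0],[0,0,0],[0,0,0],[0,0,0],[0,0,0]], "claw": [1,1,1,1,1,1,1,1,1,1,1,1]}}

```text
time: 6.43
tcp_pos: [0.4315, -0.2464, 0.2542]
ee_rot: [0.978, 0.209, 0.002, 0.002]
wrist_force: [0.7, 0.1, -3.1]
opening: 0.013
gripper_force: 68.5
```

```bash
python3 st.py .4454 .0251 24.17
```

```text
t 6.43 tcp mm [ 431.5 -246.4  254.2] yaw 24.17 tilt [ 0.0038 -0.0023 -1.    ] q [-31.1   9.9 106.7  -0.   63.2  34.7] F [ 0.67  0.1  -3.07] M [ 0.031 -0.03  -0.057] op 13.0 gf 68.5
tool offset cm [ 12.38 -24.2   -0.06] twist z -0.0
```

Request:
{"api": "step_arm", "payload": {"offset": [[1.03,-2.02,0],[1.03,-2.02,0],[1.03,-2.02,0],[1.03,-2.02,0],[1.03,-2.02,0],[1.03,-2.02,0],[1.03,-2.02,0],[1.03,-2.02,0],[1.03,-2.02,0],[1.03,-2.02,0],[1.03,-2.02,0],[1.05,-1.98,0]], "twist": [[0,0,0],[0,0,0],[0,0,0],[0,0,0],[0,0,0],[0,0,0],[0,0,0],[0,0,0],[0,0,0],[0,0,0],[0,0,0],[0,0,0]], "claw": [1,1,1,1,1,1,1,1,1,1,1,1]}}

```text
time: 7.43
tcp_pos: [0.4435, 0.0269, 0.2509]
ee_rot: [0.978, 0.209, -0.001, -0.0]
wrist_force: [0.1, 0.4, -3.1]
opening: 0.013
gripper_force: 68.6
```

Request:
{"api": "step_arm", "payload": {"offset": [[0,0,0],[0,0,0],[0,0,0],[0,0,0],[0,0,0],[0,0,0],[0,0,0],[0,0,0],[0,0,0],[0,0,0],[0,0,0],[0,0,0]], "twist": [[0,0,-7],[0,0,-7],[0,0,-7],[0,0,-7],[0,0,-7],[0,0,-7],[0,0,-7],[0,0,-7],[0,0,-7],[0,0,-7],[0,0,-7],[0,0,0]], "claw": [1,1,1,1,1,1,1,1,1,1,1,1]}}

```text
time: 8.43
tcp_pos: [0.4436, 0.0257, 0.2509]
ee_rot: [0.633, 0.774, -0.001, -0.001]
wrist_force: [0.4, 0.5, -2.9]
opening: 0.0127
gripper_force: 68.8
```

```bash
python3 st.py .4454 .0251 101; cat > key.py <<'E'
from h import *
s=arm.get_state();x,y,z=s["tcp_pos"]
for n in("side","top"):
    c=arm.read_camera(n);P,u,v=pts(c)
    m=(np.hypot(P[:,0]-x,P[:,1]-y)<.035)&(P[:,2]>.118)&(P[:,2]<z+.02)
    Q=P[m];
    for a in np.arange(.12,z+.02,.012):
        k=(Q[:,2]>=a)&(Q[:,2]<a+.012)
        if k.sum()>3: print(n,round(a,3),k.sum(),"xmid",((Q[k,0].min()+Q[k,0].max())*500).round(1),"w",(np.ptp(Q[k,0])*1000).round(1),"y",(Q[k,1].min()*1000).round(1),(Q[k,1].max()*1000).round(1))
    save(c,f"pics/k_{n}_{s['time']:.1f}.png",(240,70,160,130) if n=="side" else (140,120,160,130),4)
E
python3 key.py; ls pics
```

```text
t 8.43 tcp mm [443.6  25.7 250.9] yaw 101.42 tilt [-1.5e-03 -1.0e-04 -1.0e+00] q [  1.8   5.4 112.6  -0.   62.2  -9.6] F [ 0.41  0.47 -2.9 ] M [-0.019 -0.066 -0.037] op 12.7 gf 68.8
tool offset cm [-0.1   0.16 -0.  ] twist z 0.42
side 0.132 32 xmid 439.8 w 34.4 y 8.8 36.8
side 0.144 51 xmid 439.4 w 34.8 y 7.3 39.3
side 0.156 52 xmid 439.7 w 34.1 y 7.5 39.7
side 0.168 65 xmid 439.5 w 33.1 y 9.7 41.5
side 0.18 18 xmid 440.7 w 12.0 y 19.2 24.4
side 0.192 19 xmid 440.5 w 12.1 y 17.6 27.1
side 0.204 20 xmid 441.1 w 12.1 y 18.1 26.7
side 0.216 22 xmid 440.9 w 11.9 y 18.1 26.4
side 0.228 18 xmid 440.9 w 11.7 y 18.5 25.5
side 0.24 21 xmid 440.9 w 12.1 y 17.6 25.4
side 0.252 22 xmid 441.2 w 12.2 y 17.6 26.5
side 0.264 12 xmid 441.5 w 11.4 y 19.3 26.1
top 0.132 11 xmid 440.5 w 27.2 y 10.6 34.0
top 0.144 22 xmid 442.7 w 33.8 y 8.9 38.4
top 0.156 24 xmid 442.2 w 33.8 y 8.7 34.1
top 0.168 89 xmid 442.2 w 32.8 y 8.8 40.6
top 0.18 14 xmid 438.3 w 13.2 y 17.2 29.9
top 0.192 8 xmid 440.3 w 7.6 y 19.0 29.6
top 0.204 11 xmid 440.5 w 9.0 y 18.2 28.3
top 0.216 9 xmid 440.9 w 9.7 y 19.1 28.1
top 0.228 9 xmid 440.4 w 8.9 y 19.4 27.8
top 0.24 9 xmid 440.9 w 10.1 y 19.7 24.9
a.png
b.png
c.png
d.png
k_side_8.4.png
k_top_8.4.png
side0.png
top0.png
```

Request:
{"api": "step_arm", "payload": {"offset": [[-0.05,0.4,0],[0,0,0.4],[0,0,0.5],[0,0,0.5],[0,0,0.5],[0,0,0.5],[0,0,0.3],[0,0,0.3],[0,0,0.3],[0,0,0.3],[0,0,0.3],[0,0,0]], "twist": [[0,0,0],[0,0,0],[0,0,0],[0,0,0],[0,0,0],[0,0,0],[0,0,0],[0,0,0],[0,0,0],[0,0,0],[0,0,0],[0,0,0]], "claw": [1,1,1,1,1,1,1,1,1,1,1,1]}}

```text
time: 9.53
tcp_pos: [0.4479, 0.026, 0.2122]
ee_rot: [0.635, 0.773, -0.0, -0.0]
wrist_force: [-0.0, -0.0, -2.2]
opening: 0.0129
gripper_force: 68.8
```

```bash
python3 st.py; python3 key.py
```

```text
t 9.53 tcp mm [447.9  26.  212.2] yaw 101.17 tilt [-9.e-04 -0.e+00 -1.e+00] q [  1.8   8.7 114.5   0.   56.9  -9.4] F [-0.02 -0.02 -2.19] M [ 0.033 -0.071 -0.073] op 12.9 gf 68.8
side 0.12 57 xmid 444.2 w 32.8 y 9.9 40.2
side 0.132 41 xmid 443.5 w 24.8 y 13.0 35.8
side 0.144 19 xmid 443.6 w 11.7 y 17.2 28.0
side 0.156 18 xmid 443.6 w 11.8 y 19.3 30.7
side 0.168 18 xmid 444.2 w 12.0 y 18.1 28.0
side 0.18 23 xmid 443.9 w 11.7 y 17.7 29.5
side 0.192 18 xmid 443.8 w 11.4 y 17.6 26.0
side 0.204 21 xmid 443.8 w 11.2 y 19.6 28.1
side 0.216 18 xmid 443.9 w 11.1 y 18.8 27.8
side 0.228 7 xmid 444.5 w 10.3 y 19.6 29.3
top 0.12 30 xmid 446.4 w 31.9 y 9.3 40.3
top 0.132 77 xmid 445.4 w 32.9 y 10.0 39.5
top 0.144 8 xmid 445.4 w 9.9 y 19.9 29.8
top 0.156 9 xmid 445.3 w 10.1 y 19.3 28.5
top 0.168 8 xmid 445.7 w 9.1 y 19.9 29.6
top 0.18 11 xmid 445.8 w 9.9 y 19.5 29.2
top 0.192 10 xmid 445.6 w 11.8 y 20.4 29.7
```

Request:
{"api": "step_arm", "payload": {"offset": [[0,0.03,0.3],[0,0,0.5],[0,0,0.5],[0,0,0.5],[0,0,0.5],[0,0,0.5],[0,0,0.5],[0,0,0.5],[0,0,0.4],[0,0,0.4],[0,0,0.3],[0,0,0]], "twist": [[0,0,0],[0,0,0],[0,0,0],[0,0,0],[0,0,0],[0,0,0],[0,0,0],[0,0,0],[0,0,0],[0,0,0],[0,0,0],[0,0,0]], "claw": [1,1,1,1,1,1,1,1,1,1,1,1]}}

```text
time: 10.63
tcp_pos: [0.4482, 0.0261, 0.1631]
ee_rot: [0.635, 0.773, -0.0, -0.0]
wrist_force: [0.2, -0.1, -2.7]
opening: 0.0124
gripper_force: 68.8
```

Request:
{"api": "step_arm", "payload": {"offset": [[0,0,0.2],[0,0,0.2],[0,0,0.15],[0,0,0.15],[0,0,0]], "twist": [[0,0,0],[0,0,0],[0,0,0],[0,0,0],[0,0,0]], "claw": [1,1,1,1,1]}}

```text
time: 11.05
tcp_pos: [0.4484, 0.0261, 0.1565]
ee_rot: [0.635, 0.773, -0.0, -0.0]
wrist_force: [0.4, 0.5, -3.3]
opening: 0.0125
gripper_force: 68.9
```

```bash
python3 st.py
```

```text
t 11.05 tcp mm [448.4  26.1 156.5] yaw 101.17 tilt [-3.e-04  0.e+00 -1.e+00] q [  1.8  13.7 117.2   0.   49.1  -9.4] F [ 0.37  0.51 -3.27] M [0.007 0.01  0.039] op 12.5 gf 68.9
```

Origin is at about 42 mm. I'll creep to contact.

Request:
{"api": "step_arm", "payload": {"offset": [[0,0,0.1],[0,0,0.1],[0,0,0.1],[0,0,0]], "twist": [[0,0,0],[0,0,0],[0,0,0],[0,0,0]], "claw": [1,1,1,1]}}

```text
time: 11.38
tcp_pos: [0.4485, 0.0261, 0.1536]
ee_rot: [0.635, 0.773, -0.0, -0.0]
wrist_force: [0.5, -0.1, -3.1]
opening: 0.0129
gripper_force: 68.8
```

Request:
{"api": "step_arm", "payload": {"offset": [[0,0,0.05],[0,0,0.05],[0,0,0.05],[0,0,0]], "twist": [[0,0,0],[0,0,0],[0,0,0],[0,0,0]], "claw": [1,1,1,1]}}

```text
time: 11.72
tcp_pos: [0.4486, 0.026, 0.1522]
ee_rot: [0.635, 0.773, -0.0, 0.0]
wrist_force: [0.3, -1.0, -2.5]
opening: 0.0129
gripper_force: 68.9
```

Request:
{"api": "step_arm", "payload": {"offset": [[0,0,0.04],[0,0,0.04],[0,0,0.04],[0,0,0]], "twist": [[0,0,0],[0,0,0],[0,0,0],[0,0,0]], "claw": [1,1,1,1]}}

```text
time: 12.05
tcp_pos: [0.4493, 0.0261, 0.1518]
ee_rot: [0.635, 0.773, 0.0, 0.001]
wrist_force: [-0.3, -1.1, 6.2]
opening: 0.0126
gripper_force: 70.2
```

Request:
{"api": "step_arm", "payload": {"offset": [[0,0,-0.02],[0,0,0],[0,0,0],[0,0,0],[0,0,0]], "twist": [[0,0,1.5],[0,0,1.5],[0,0,1.5],[0,0,1.5],[0,0,0]], "claw": [1,1,1,1,1]}}

```text
time: 12.47
tcp_pos: [0.4493, 0.0261, 0.1518]
ee_rot: [0.675, 0.738, 0.0, 0.001]
wrist_force: [0.2, -0.9, 5.0]
opening: 0.0128
gripper_force: 70.0
```

Request:
{"api": "step_arm", "payload": {"offset": [[0,0,0],[0,0,0],[0,0,0],[0,0,0],[0,0,0]], "twist": [[0,0,1.5],[0,0,1.5],[0,0,1.5],[0,0,1.5],[0,0,0]], "claw": [1,1,1,1,1]}}

```text
time: 12.88
tcp_pos: [0.4493, 0.0261, 0.1518]
ee_rot: [0.712, 0.702, 0.001, 0.001]
wrist_force: [0.1, 0.4, 5.6]
opening: 0.0129
gripper_force: 70.0
```

```bash
python3 st.py
```

```text
t 12.88 tcp mm [449.3  26.1 151.8] yaw 89.15 tilt [ 1.5e-03 -1.0e-04 -1.0e+00] q [  1.8  14.2 117.4  -0.   48.3   2.7] F [0.1  0.42 5.57] M [-0.221  0.112  0.034] op 12.9 gf 70.0
```

Request:
{"api": "step_arm", "payload": {"offset": [[0,0,0],[0,0,0],[0,0,0],[0,0,0],[0,0,0]], "twist": [[0,0,1.5],[0,0,1.5],[0,0,1.5],[0,0,1.5],[0,0,0]], "claw": [1,1,1,1,1]}}

```text
time: 13.3
tcp_pos: [0.4493, 0.026, 0.1518]
ee_rot: [0.748, 0.664, 0.001, 0.001]
wrist_force: [0.4, -0.6, 5.8]
opening: 0.0128
gripper_force: 70.1
```

Request:
{"api": "step_arm", "payload": {"offset": [[0,0,0],[0,0,0],[0,0,0],[0,0,0],[0,0,0]], "twist": [[0,0,1.5],[0,0,1.5],[0,0,1.5],[0,0,1.5],[0,0,0]], "claw": [1,1,1,1,1]}}

```text
time: 13.72
tcp_pos: [0.4492, 0.026, 0.1518]
ee_rot: [0.782, 0.624, 0.0, 0.0]
wrist_force: [-0.8, -1.1, 5.6]
opening: 0.0132
gripper_force: 70.0
```

Request:
{"api": "step_arm", "payload": {"offset": [[0,0,0],[0,0,0],[0,0,0],[0,0,0],[0,0,0]], "twist": [[0,0,1.5],[0,0,1.5],[0,0,1.5],[0,0,1.5],[0,0,0]], "claw": [1,1,1,1,1]}}

```text
time: 14.13
tcp_pos: [0.4491, 0.026, 0.1517]
ee_rot: [0.813, 0.582, 0.0, 0.0]
wrist_force: [-1.0, -1.3, 5.1]
opening: 0.0125
gripper_force: 70.0
```

```bash
python3 st.py
```

```text
t 14.13 tcp mm [449.1  26.  151.7] yaw 71.15 tilt [ 1.2e-03 -2.0e-04 -1.0e+00] q [  1.8  14.2 117.4  -0.   48.3  20.7] F [-1.03 -1.3   5.07] M [-0.332  0.207  0.051] op 12.5 gf 70.0
```

Request:
{"api": "step_arm", "payload": {"offset": [[0,0,0],[0,0,0],[0,0,0],[0,0,0],[0,0,0]], "twist": [[0,0,1.5],[0,0,1.5],[0,0,1.5],[0,0,1.5],[0,0,0]], "claw": [1,1,1,1,1]}}

```text
time: 14.55
tcp_pos: [0.449, 0.026, 0.1516]
ee_rot: [0.843, 0.539, 0.0, 0.0]
wrist_force: [0.3, -0.7, 4.2]
opening: 0.0128
gripper_force: 70.0
```

Request:
{"api": "step_arm", "payload": {"offset": [[0,0,0],[0,0,0],[0,0,0],[0,0,0],[0,0,0]], "twist": [[0,0,1.5],[0,0,1.5],[0,0,1.5],[0,0,1.5],[0,0,0]], "claw": [1,1,1,1,1]}}

```text
time: 14.97
tcp_pos: [0.4488, 0.026, 0.1515]
ee_rot: [0.87, 0.494, 0.0, 0.0]
wrist_force: [-1.1, -1.5, 4.6]
opening: 0.0128
gripper_force: 69.9
```

Request:
{"api": "step_arm", "payload": {"offset": [[0,0,0],[0,0,0],[0,0,0],[0,0,0],[0,0,0]], "twist": [[0,0,1.5],[0,0,1.5],[0,0,1.5],[0,0,1.5],[0,0,0]], "claw": [1,1,1,1,1]}}

```text
time: 15.38
tcp_pos: [0.4479, 0.0261, 0.1508]
ee_rot: [0.894, 0.448, -0.001, -0.0]
wrist_force: [-0.7, -0.5, -2.6]
opening: 0.013
gripper_force: 68.9
```

```bash
python3 st.py
```

```text
t 15.38 tcp mm [447.9  26.1 150.8] yaw 53.21 tilt [-0.0013 -0.     -1.    ] q [  1.8  14.3 117.5   0.   48.3  38.6] F [-0.69 -0.48 -2.64] M [-0.15   0.191  0.045] op 13.0 gf 68.9
```

The socket has dropped off the stem's corners at yaw 53°. Lowering gently.

Request:
{"api": "step_arm", "payload": {"offset": [[0,0,0.1],[0,0,0.1],[0,0,0.1],[0,0,0]], "twist": [[0,0,0],[0,0,0],[0,0,0],[0,0,0]], "claw": [1,1,1,1]}}

```text
time: 15.72
tcp_pos: [0.4481, 0.0261, 0.1477]
ee_rot: [0.894, 0.448, -0.001, -0.0]
wrist_force: [-0.5, -0.8, -3.1]
opening: 0.0129
gripper_force: 68.8
```

Request:
{"api": "step_arm", "payload": {"offset": [[0,0,0.2],[0,0,0.2],[0,0,0.2],[0,0,0.2],[0,0,0.2],[0,0,0.1],[0,0,0.1],[0,0,0]], "twist": [[0,0,0],[0,0,0],[0,0,0],[0,0,0],[0,0,0],[0,0,0],[0,0,0],[0,0,0]], "claw": [1,1,1,1,1,1,1,1]}}

```text
time: 16.38
tcp_pos: [0.4484, 0.0261, 0.136]
ee_rot: [0.894, 0.447, -0.0, -0.0]
wrist_force: [-0.6, -0.6, -3.0]
opening: 0.0125
gripper_force: 68.8
```

```bash
python3 st.py
```

```text
t 16.38 tcp mm [448.4  26.1 136. ] yaw 53.17 tilt [-5.e-04 -0.e+00 -1.e+00] q [  1.8  15.8 118.1  -0.   46.2  38.6] F [-0.6  -0.63 -2.97] M [-0.364  0.286 -0.03 ] op 12.5 gf 68.8
```

Request:
{"api": "step_arm", "payload": {"offset": [[0,0,0.1],[0,0,0.06],[0,0,0.06],[0,0,0.04],[0,0,0]], "twist": [[0,0,0],[0,0,0],[0,0,0],[0,0,0],[0,0,0]], "claw": [1,1,1,1,1]}}

```text
time: 16.8
tcp_pos: [0.4485, 0.0261, 0.1336]
ee_rot: [0.894, 0.447, -0.0, -0.0]
wrist_force: [-1.4, -1.3, -1.7]
opening: 0.0121
gripper_force: 68.9
```

Request:
{"api": "step_arm", "payload": {"offset": [[0,0,0.04],[0,0,0.04],[0,0,0]], "twist": [[0,0,0],[0,0,0],[0,0,0]], "claw": [1,1,1]}}

```text
time: 17.05
tcp_pos: [0.449, 0.0261, 0.1331]
ee_rot: [0.894, 0.448, 0.0, 0.0]
wrist_force: [-0.4, -1.5, -0.6]
opening: 0.0129
gripper_force: 69.2
```

Request:
{"api": "step_arm", "payload": {"offset": [[0,0,0],[0,0,0],[0,0,0],[0,0,0],[0,0,0],[0,0,0]], "twist": [[0,0,1.5],[0,0,1.5],[0,0,1.5],[0,0,1.5],[0,0,1.5],[0,0,0]], "claw": [1,1,1,1,1,1]}}

```text
time: 17.55
tcp_pos: [0.4487, 0.0261, 0.133]
ee_rot: [0.922, 0.388, 0.0, 0.0]
wrist_force: [-1.6, -1.4, 0.8]
opening: 0.0125
gripper_force: 69.4
```

```bash
python3 st.py
```

```text
t 17.55 tcp mm [448.7  26.1 133. ] yaw 45.62 tilt [ 4.e-04 -0.e+00 -1.e+00] q [  1.8  16.1 118.2  -0.   45.7  46.2] F [-1.63 -1.35  0.81] M [-0.392  0.366  0.06 ] op 12.5 gf 69.4
```

Request:
{"api": "step_arm", "payload": {"offset": [[0,0,0],[0,0,0],[0,0,0],[0,0,0]], "twist": [[0,0,1.5],[0,0,1.5],[0,0,1.5],[0,0,0]], "claw": [1,1,1,1]}}

```text
time: 17.88
tcp_pos: [0.4487, 0.0261, 0.133]
ee_rot: [0.936, 0.352, 0.0, 0.0]
wrist_force: [-2.0, -0.9, 2.5]
opening: 0.0128
gripper_force: 69.5
```

```bash
python3 st.py
```

```text
t 17.88 tcp mm [448.7  26.1 133. ] yaw 41.17 tilt [ 2.e-04  0.e+00 -1.e+00] q [  1.8  16.1 118.2  -0.   45.7  50.6] F [-1.98 -0.9   2.54] M [-0.359  0.496  0.055] op 12.8 gf 69.5
```

Request:
{"api": "step_arm", "payload": {"offset": [[0,0,0],[0,0,0],[0,0,0],[0,0,0]], "twist": [[0,0,1.5],[0,0,1.5],[0,0,1.5],[0,0,0]], "claw": [1,1,1,1]}}

```text
time: 18.22
tcp_pos: [0.4487, 0.0261, 0.133]
ee_rot: [0.949, 0.315, 0.0, 0.0]
wrist_force: [-1.8, -0.3, 1.6]
opening: 0.0128
gripper_force: 69.6
```

```bash
python3 st.py
```

```text
t 18.22 tcp mm [448.7  26.1 133. ] yaw 36.7 tilt [ 2.e-04  1.e-04 -1.e+00] q [  1.8  16.1 118.2   0.   45.7  55.1] F [-1.83 -0.32  1.65] M [-0.258  0.527  0.074] op 12.8 gf 69.6
```

Request:
{"api": "step_arm", "payload": {"offset": [[0,0,0],[0,0,0],[0,0,0],[0,0,0]], "twist": [[0,0,1.5],[0,0,1.5],[0,0,1.5],[0,0,0]], "claw": [1,1,1,1]}}

```text
time: 18.55
tcp_pos: [0.4486, 0.0261, 0.133]
ee_rot: [0.961, 0.277, 0.0, 0.0]
wrist_force: [-1.7, -0.7, 2.3]
opening: 0.0129
gripper_force: 69.7
```

```bash
python3 st.py
```

```text
t 18.55 tcp mm [448.6  26.1 133. ] yaw 32.22 tilt [ 1.e-04  0.e+00 -1.e+00] q [  1.8  16.1 118.2   0.   45.7  59.6] F [-1.66 -0.71  2.26] M [-0.3    0.549  0.14 ] op 12.9 gf 69.7
```

Request:
{"api": "step_arm", "payload": {"offset": [[0,0,0],[0,0,0],[0,0,0]], "twist": [[0,0,1.5],[0,0,1.5],[0,0,0]], "claw": [1,1,1]}}

```text
time: 18.8
tcp_pos: [0.4486, 0.0261, 0.133]
ee_rot: [0.968, 0.252, 0.0, 0.0]
wrist_force: [-2.4, -1.6, 2.9]
opening: 0.0128
gripper_force: 69.7
```

```bash
python3 st.py
```

```text
t 18.8 tcp mm [448.6  26.1 133. ] yaw 29.23 tilt [ 1.e-04 -0.e+00 -1.e+00] q [  1.8  16.1 118.2  -0.   45.7  62.6] F [-2.36 -1.61  2.93] M [-0.333  0.548  0.059] op 12.8 gf 69.7
```

Request:
{"api": "step_arm", "payload": {"offset": [[0,0,0],[0,0,0],[0,0,0]], "twist": [[0,0,1.5],[0,0,1.5],[0,0,0]], "claw": [1,1,1]}}

```text
time: 19.05
tcp_pos: [0.4486, 0.0261, 0.1329]
ee_rot: [0.974, 0.227, 0.0, 0.0]
wrist_force: [-1.7, -0.6, 2.9]
opening: 0.0124
gripper_force: 69.8
```

```bash
python3 st.py; cat > tg.py <<'E'
from h import *
b=dict(np.load("side0.npz"));t=dict(np.load("top0.npz"));c=arm.read_camera("side");d=arm.read_camera("top")
th=np.radians(6.5);R=np.array([[np.cos(th),np.sin(th)],[-np.sin(th),np.cos(th)]])
for n,k in(("side0",b),("side",c),("top0",t),("top",d)):
    P,_,_=pts(k);L=(P[:,:2]-[.4454,.0251])@R.T*1000
    m=(abs(L[:,1])<14)&(L[:,0]<-55)&(L[:,0]>-90)&(P[:,2]>.045)&(P[:,2]<.075)
    print(n,m.sum(),"local x of face/tongue",np.percentile(L[m,0],[2,10,25,50,90]).round(1) if m.any() else "")
    print("  tip z<.07 min x", np.sort(L[m,0])[:6].round(1))
A=cv2.hconcat([cv2.resize(x["frame"][100:190,240:340,::-1],None,fx=4,fy=4,interpolation=cv2.INTER_CUBIC) for x in(b,c)])
cv2.imwrite("pics/tg.png",A)
E
python3 tg.py
```

```text
t 19.05 tcp mm [448.6  26.1 132.9] yaw 26.24 tilt [ 1.e-04 -0.e+00 -1.e+00] q [  1.8  16.1 118.2  -0.   45.7  65.6] F [-1.71 -0.57  2.9 ] M [-0.322  0.622  0.136] op 12.4 gf 69.8
side0 34 local x of face/tongue [-69.2 -68.7 -67.4 -66.4 -61. ]
  tip z<.07 min x [-69.3 -69.1 -68.9 -68.7 -68.6 -68.5]
side 50 local x of face/tongue [-76.4 -74.8 -72.8 -67.4 -61.1]
  tip z<.07 min x [-76.8 -76.3 -76.2 -75.6 -75.5 -74.7]
top0 41 local x of face/tongue [-67.2 -66.6 -65.1 -63.9 -59.3]
  tip z<.07 min x [-67.8 -67.1 -66.9 -66.8 -66.6 -66.3]
top 64 local x of face/tongue [-73.7 -73.2 -70.2 -65.4 -60.3]
  tip z<.07 min x [-74.1 -73.7 -73.7 -73.6 -73.4 -73.3]
```

View pics/tg.png

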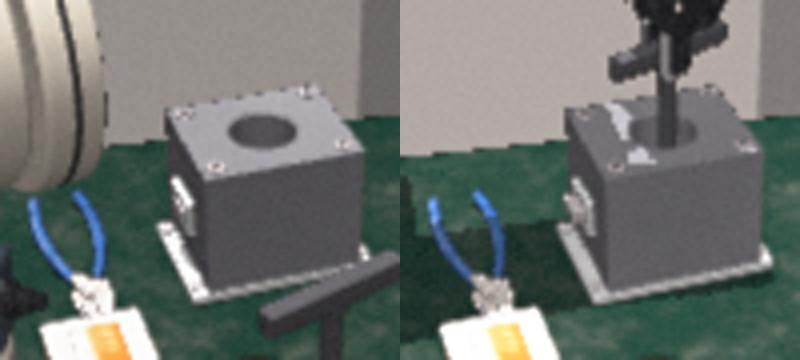

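The left half shows the start, with the tongue plate flush at (183,205). The right half shows the tongue about 7 mm out at (577,207). About 10° remains to the stop.

Request:
{"api": "step_arm", "payload": {"offset": [[0,0,0],[0,0,0],[0,0,0],[0,0,0],[0,0,0]], "twist": [[0,0,1.5],[0,0,1.5],[0,0,1.5],[0,0,1.5],[0,0,0]], "claw": [1,1,1,1,1]}}

```text
time: 19.57
tcp_pos: [0.4486, 0.0261, 0.1329]
ee_rot: [0.984, 0.175, 0.0, -0.0]
wrist_force: [-2.4, -2.0, 3.9]
opening: 0.0128
gripper_force: 69.9
```

```bash
python3 st.py
```

```text
t 19.57 tcp mm [448.6  26.1 132.9] yaw 20.2 tilt [ 1.e-04  1.e-04 -1.e+00] q [  1.8  16.1 118.2   0.   45.7  71.6] F [-2.36 -1.96  3.89] M [-0.333  0.67   0.12 ] op 12.8 gf 69.9
```

Request:
{"api": "step_arm", "payload": {"offset": [[0,0,0],[0,0,0],[0,0,0]], "twist": [[0,0,1.2],[0,0,1.2],[0,0,0]], "claw": [1,1,1]}}

```text
time: 19.82
tcp_pos: [0.4486, 0.0261, 0.1329]
ee_rot: [0.988, 0.154, 0.0, -0.0]
wrist_force: [-2.2, -0.0, 5.1]
opening: 0.0131
gripper_force: 70.0
```

```bash
python3 st.py; python3 tg.py
```

```text
t 19.82 tcp mm [448.6  26.1 132.9] yaw 17.72 tilt [ 1.e-04  1.e-04 -1.e+00] q [  1.8  16.1 118.2   0.   45.7  74.1] F [-2.25 -0.03  5.1 ] M [-0.242  0.672  0.034] op 13.1 gf 70.0
side0 34 local x of face/tongue [-69.2 -68.7 -67.4 -66.4 -61. ]
  tip z<.07 min x [-69.3 -69.1 -68.9 -68.7 -68.6 -68.5]
side 63 local x of face/tongue [-82.3 -81.2 -77.2 -70.5 -62.1]
  tip z<.07 min x [-83.  -82.4 -82.3 -82.2 -81.8 -81.7]
top0 41 local x of face/tongue [-67.2 -66.6 -65.1 -63.9 -59.3]
  tip z<.07 min x [-67.8 -67.1 -66.9 -66.8 -66.6 -66.3]
top 84 local x of face/tongue [-80.  -78.8 -74.6 -67.9 -59.5]
  tip z<.07 min x [-81.2 -80.7 -79.7 -79.6 -79.5 -79. ]
```

Request:
{"api": "step_arm", "payload": {"offset": [[0,0,-0.03],[0,0,0],[0,0,0]], "twist": [[0,0,1],[0,0,1],[0,0,0]], "claw": [1,1,1]}}

```text
time: 20.17
tcp_pos: [0.4484, 0.0261, 0.133]
ee_rot: [0.991, 0.137, -0.0, -0.0]
wrist_force: [-2.7, -0.5, 2.1]
opening: 0.0127
gripper_force: 69.6
```

```bash
python3 st.py; python3 tg.py | grep -A1 -E "^(side|top) "
```

```text
t 20.17 tcp mm [448.4  26.1 133. ] yaw 15.71 tilt [-3.e-04 -0.e+00 -1.e+00] q [  1.8  16.1 118.2  -0.   45.8  76.1] F [-2.68 -0.54  2.1 ] M [-0.176  0.597  0.237] op 12.7 gf 69.6
side 64 local x of face/tongue [-82.9 -80.5 -77.2 -70.8 -61.9]
  tip z<.07 min x [-83.4 -83.  -82.8 -82.6 -82.3 -81.5]
--
top 87 local x of face/tongue [-80.5 -79.  -75.6 -68.2 -60.3]
  tip z<.07 min x [-81.6 -80.6 -80.4 -80.3 -80.2 -79.9]
```

```bash
python3 - <<'E'
from h import *
m=[]
for i in range(8): arm.read_camera("side"); m.append(np.r_[arm.get_state()["moment"],arm.get_state()["wrist_force"]])
print(np.mean(m,0).round(3))
E
```

```text
[-0.19   0.595  0.174 -2.229 -0.671  1.417]
```

Request:
{"api": "step_arm", "payload": {"offset": [[0,0,0],[0,0,0]], "twist": [[0,0,0.6],[0,0,0]], "claw": [1,1]}}

```text
time: 20.83
tcp_pos: [0.4484, 0.0261, 0.1331]
ee_rot: [0.991, 0.132, -0.0, -0.0]
wrist_force: [-2.3, 0.0, 0.4]
opening: 0.0128
gripper_force: 69.3
```

```bash
python3 - <<'E'
from h import *
m=[]
for i in range(8): arm.read_camera("side"); m.append(np.r_[arm.get_state()["moment"],arm.get_state()["wrist_force"]])
print(np.mean(m,0).round(3))
E
python3 tg.py | grep -A1 -E "^(side|top) "
```

```text
[-0.177  0.588  0.267 -2.018 -0.62   0.173]
side 66 local x of face/tongue [-83.3 -81.5 -77.5 -70.7 -62. ]
  tip z<.07 min x [-83.4 -83.3 -83.2 -82.8 -82.3 -81.8]
--
top 87 local x of face/tongue [-81.1 -79.1 -75.6 -68.3 -60.2]
  tip z<.07 min x [-81.6 -81.5 -80.9 -80.7 -80.7 -80.5]
```

The torque jumped to 0.27 N m over 0.6° and the tongue is 14 mm out, so this is the stop. I'll relieve the torque and draw out.

Request:
{"api": "step_arm", "payload": {"offset": [[0,0,0],[0,0,0],[0,0,-0.1],[0,0,-0.2],[0,0,-0.3],[0,0,-0.3],[0,0,-0.3],[0,0,0]], "twist": [[0,0,-1.5],[0,0,-1.2],[0,0,0],[0,0,0],[0,0,0],[0,0,0],[0,0,0],[0,0,0]], "claw": [1,1,1,1,1,1,1,1]}}

```text
time: 22.0
tcp_pos: [0.4488, 0.0261, 0.1458]
ee_rot: [0.988, 0.155, 0.0, 0.0]
wrist_force: [-1.8, -0.2, -3.1]
opening: 0.0122
gripper_force: 69.0
```

```bash
python3 st.py; python3 tg.py | grep -A1 -E "^(side|top) "
```

```text
t 22.0 tcp mm [448.8  26.1 145.8] yaw 17.86 tilt [ 7.e-04  1.e-04 -1.e+00] q [  1.8  14.8 117.7   0.   47.5  74. ] F [-1.83 -0.25 -3.09] M [-0.117  0.646  0.016] op 12.2 gf 69.0
side 62 local x of face/tongue [-82.8 -81.6 -77.5 -71.1 -62. ]
  tip z<.07 min x [-83.4 -82.9 -82.5 -82.4 -82.4 -82. ]
--
top 85 local x of face/tongue [-81.  -79.2 -75.3 -68.2 -60.5]
  tip z<.07 min x [-81.4 -81.3 -80.8 -80.6 -80.3 -80.3]
```

Request:
{"api": "step_arm", "payload": {"offset": [[0,0,-0.3],[0,0,-0.5],[0,0,-0.8],[0,0,-1],[0,0,-1],[0,0,-1.2],[0,0,-1.2],[0,0,-1.2],[0,0,-1.2],[0,0,-1.2],[0,0,-1],[0,0,0]], "twist": [[0,0,0],[0,0,0],[0,0,0],[0,0,0],[0,0,0],[0,0,0],[0,0,0],[0,0,0],[0,0,0],[0,0,0],[0,0,0],[0,0,0]], "claw": [1,1,1,1,1,1,1,1,1,1,1,1]}}

```text
time: 23.1
tcp_pos: [0.4502, 0.0262, 0.254]
ee_rot: [0.988, 0.155, 0.003, 0.0]
wrist_force: [-0.1, 0.1, -3.3]
opening: 0.0126
gripper_force: 69.0
```

```bash
python3 st.py .4318 -.2465 24; python3 key.py; python3 tg.py | grep -A1 -E "^(side|top) "
```

```text
t 23.1 tcp mm [450.2  26.2 254. ] yaw 17.87 tilt [ 5.2e-03  2.0e-04 -1.0e+00] q [  1.8   5.6 111.9   0.   62.3  73.9] F [-0.07  0.05 -3.32] M [-0.016 -0.04   0.025] op 12.6 gf 69.0
tool offset cm [-1.012e+01  2.539e+01 -2.000e-02] twist z -6.13
side 0.132 18 xmid 450.7 w 34.6 y 6.8 31.9
side 0.144 52 xmid 451.0 w 35.8 y 5.2 31.5
side 0.156 51 xmid 450.8 w 36.2 y 5.4 32.6
side 0.168 67 xmid 451.0 w 35.0 y 7.3 38.1
side 0.18 21 xmid 450.2 w 15.8 y 16.9 28.1
side 0.192 22 xmid 449.0 w 11.8 y 16.3 26.2
side 0.204 19 xmid 449.3 w 11.4 y 18.5 27.0
side 0.216 21 xmid 449.3 w 10.6 y 16.4 25.7
side 0.228 19 xmid 449.3 w 10.6 y 16.5 25.3
side 0.24 21 xmid 449.2 w 11.0 y 16.5 26.8
side 0.252 19 xmid 449.0 w 10.9 y 18.2 25.9
side 0.264 18 xmid 448.9 w 10.6 y 15.7 23.8
top 0.132 8 xmid 449.8 w 30.0 y 8.3 34.1
top 0.144 22 xmid 451.1 w 35.2 y 6.6 35.2
top 0.156 24 xmid 451.3 w 36.2 y 7.8 34.4
top 0.168 85 xmid 451.1 w 34.9 y 7.5 40.4
top 0.18 18 xmid 448.7 w 23.2 y 12.5 28.7
top 0.192 9 xmid 449.6 w 10.0 y 19.2 27.3
top 0.204 9 xmid 448.8 w 10.1 y 18.9 27.2
top 0.216 10 xmid 449.8 w 9.4 y 19.3 27.3
top 0.228 7 xmid 450.2 w 10.3 y 18.4 22.1
top 0.24 8 xmid 447.8 w 9.4 y 19.6 25.0
side 63 local x of face/tongue [-83.1 -81.9 -77.9 -71.3 -62.7]
  tip z<.07 min x [-83.3 -83.1 -82.9 -82.8 -82.6 -82.1]
--
top 84 local x of face/tongue [-80.8 -79.3 -75.1 -68.4 -60.3]
  tip z<.07 min x [-81.  -80.9 -80.8 -80.5 -80.3 -80.1]
```

Request:
{"api": "step_arm", "payload": {"offset": [[-0.83,2.09,0],[-0.83,2.09,0],[-0.83,2.09,0],[-0.83,2.09,0],[-0.83,2.09,0],[-0.83,2.09,0],[-0.83,2.09,0],[-0.83,2.09,0],[-0.83,2.09,0],[-0.83,2.09,0],[-0.85,2.08,0],[-0.85,2.08,0]], "twist": [[0,0,0],[0,0,0],[0,0,0],[0,0,0],[0,0,0],[0,0,0],[0,0,0],[0,0,0],[0,0,0],[0,0,0],[0,0,0],[0,0,0]], "claw": [1,1,1,1,1,1,1,1,1,1,1,1]}}

```text
time: 24.3
tcp_pos: [0.4296, -0.2439, 0.2501]
ee_rot: [0.988, 0.155, -0.001, -0.001]
wrist_force: [0.2, -0.2, -2.1]
opening: 0.0128
gripper_force: 69.0
```

Request:
{"api": "step_arm", "payload": {"offset": [[0,0,1],[0,0,1.2],[0,0,1.2],[0,0,1.2],[0,0,0.8],[0,0,0],[0,0,0]], "twist": [[0,0,-3],[0,0,-3],[0,0,0],[0,0,0],[0,0,0],[0,0,0],[0,0,0]], "claw": [1,1,1,1,1,1,1]}}

```text
time: 24.88
tcp_pos: [0.4299, -0.2428, 0.1965]
ee_rot: [0.978, 0.207, -0.001, -0.001]
wrist_force: [-0.2, 0.2, -1.7]
opening: 0.0129
gripper_force: 69.0
```

```bash
python3 st.py; sed -i 's/>.118)/>.07)/; s/arange(.12,/arange(.072,/' key.py; python3 key.py
```

```text
t 24.88 tcp mm [ 429.9 -242.8  196.5] yaw 23.87 tilt [-1.5e-03  9.0e-04 -1.0e+00] q [-30.8  14.  110.1   0.   56.   35.3] F [-0.24  0.23 -1.67] M [-0.029 -0.007 -0.05 ] op 12.9 gf 69.0
side 0.072 12 xmid 429.4 w 30.6 y -260.5 -240.4
side 0.084 61 xmid 428.5 w 37.5 y -262.4 -232.8
side 0.096 62 xmid 428.3 w 36.2 y -262.6 -233.4
side 0.108 89 xmid 430.2 w 37.9 y -262.1 -233.9
side 0.12 40 xmid 429.6 w 20.4 y -253.8 -234.2
side 0.132 23 xmid 428.1 w 11.3 y -250.3 -239.8
side 0.144 20 xmid 430.3 w 13.1 y -250.9 -242.6
side 0.156 25 xmid 429.9 w 12.3 y -250.9 -244.0
side 0.168 24 xmid 429.7 w 12.8 y -250.2 -244.1
side 0.18 24 xmid 429.3 w 11.7 y -251.2 -243.6
side 0.192 27 xmid 428.9 w 12.1 y -250.8 -243.1
side 0.204 26 xmid 428.8 w 11.0 y -250.2 -240.7
top 0.084 5 xmid 417.0 w 6.1 y -250.4 -239.5
```

Request:
{"api": "step_arm", "payload": {"offset": [[0.04,0.16,0],[0,0,0.5],[0,0,0.6],[0,0,0.6],[0,0,0.5],[0,0,0.4],[0,0,0.4],[0,0,0.4],[0,0,0]], "twist": [[0,0,0],[0,0,0],[0,0,0],[0,0,0],[0,0,0],[0,0,0],[0,0,0],[0,0,0],[0,0,0]], "claw": [1,1,1,1,1,1,1,1,1]}}

```text
time: 25.73
tcp_pos: [0.4308, -0.2441, 0.1622]
ee_rot: [0.978, 0.207, -0.001, -0.0]
wrist_force: [0.4, 0.7, -2.7]
opening: 0.0123
gripper_force: 68.9
```

Request:
{"api": "step_arm", "payload": {"offset": [[0,0,0.5],[0,0,0.5],[0,0,0.5],[0,0,0.5],[0,0,0.4],[0,0,0.4],[0,0,0.3],[0,0,0.3],[0,0,0.2],[0,0,0]], "twist": [[0,0,0],[0,0,0],[0,0,0],[0,0,0],[0,0,0],[0,0,0],[0,0,0],[0,0,0],[0,0,0],[0,0,0]], "claw": [1,1,1,1,1,1,1,1,1,1]}}

```text
time: 26.57
tcp_pos: [0.4311, -0.2443, 0.1267]
ee_rot: [0.978, 0.207, -0.0, -0.0]
wrist_force: [0.2, 0.4, -2.8]
opening: 0.0129
gripper_force: 69.0
```

Request:
{"api": "step_arm", "payload": {"offset": [[0,0,0.15],[0,0,0.12],[0,0,0.1],[0,0,0.08],[0,0,0]], "twist": [[0,0,0],[0,0,0],[0,0,0],[0,0,0],[0,0,0]], "claw": [1,1,1,1,1]}}

```text
time: 26.98
tcp_pos: [0.4312, -0.2443, 0.1225]
ee_rot: [0.978, 0.207, -0.0, -0.0]
wrist_force: [-0.8, 0.1, -3.3]
opening: 0.0126
gripper_force: 69.0
```

Request:
{"api": "step_arm", "payload": {"offset": [[0,0,0.05],[0,0,0.04],[0,0,0]], "twist": [[0,0,0],[0,0,0],[0,0,0]], "claw": [1,1,1]}}

```text
time: 27.23
tcp_pos: [0.4316, -0.2446, 0.1222]
ee_rot: [0.978, 0.207, 0.0, 0.0]
wrist_force: [-0.5, 0.4, 3.3]
opening: 0.0128
gripper_force: 69.9
```

Request:
{"api": "step_arm", "payload": {"offset": [[0,0,-0.03],[0,0,0],[0,0,0],[0,0,0],[0,0,0],[0,0,0],[0,0,0],[0,0,0]], "twist": [[0,0,0],[0,0,0],[0,0,0],[0,0,0],[0,0,0],[0,0,0],[0,0,0],[0,0,0]], "claw": [1.0,1.4,1.7,2.2,3,4,5,5]}}

```text
time: 27.9
tcp_pos: [0.4313, -0.2444, 0.122]
ee_rot: [0.978, 0.207, 0.0, 0.0]
wrist_force: [-0.6, 0.4, 0.4]
opening: 0.0504
gripper_force: 0.0
```

Request:
{"api": "step_arm", "payload": {"offset": [[0,0,-0.4],[0,0,-0.8],[0,0,-1.2],[0,0,-1.5],[0,0,-1.5],[0,0,-1.5],[0,0,-1.5],[0,0,-1.5],[0,0,-1.5],[0,0,-1.0],[0,0,0],[0,0,0]], "twist": [[0,0,0],[0,0,0],[0,0,0],[0,0,0],[0,0,0],[0,0,0],[0,0,0],[0,0,0],[0,0,0],[0,0,0],[0,0,0],[0,0,0]], "claw": [5,5,5,5,5,5,5,5,5,5,5,5]}}

```text
time: 28.9
tcp_pos: [0.4315, -0.2445, 0.2465]
ee_rot: [0.978, 0.207, 0.001, 0.0]
wrist_force: [-0.8, -0.0, 0.0]
opening: 0.05
gripper_force: 0.0
```

```bash
python3 st.py; python3 tg.py | grep -A1 -E "^(side|top) "; python3 - <<'E'
from h import *
c=arm.read_camera("side")
cv2.imwrite("pics/e.png",cv2.resize(c["frame"][90:270,230:410,::-1],(590,590),interpolation=cv2.INTER_CUBIC))
P,_,_=pts(c)
Q=P[np.all((P>[.36,-.3,.163])&(P<[.5,-.2,.185]),1)]; print(cv2.minAreaRect((Q[:,:2]*1000).astype(np.float32)),np.median(Q[:,2]),Q[:,2].max())
E
```

```text
t 28.9 tcp mm [ 431.5 -244.5  246.5] yaw 23.87 tilt [ 1.2e-03 -7.0e-04 -1.0e+00] q [-30.9  10.4 107.2   0.   62.3  35.2] F [-0.76 -0.05  0.04] M [-0.054 -0.039 -0.03 ] op 50.0 gf 0.0
side 67 local x of face/tongue [-82.9 -81.8 -77.8 -70.3 -61.9]
  tip z<.07 min x [-83.2 -83.  -82.6 -82.5 -82.4 -82.1]
--
top 0 local x of face/tongue 
  tip z<.07 min x []
((431.1568298339844, -244.96868896484375), (100.57111358642578, 16.150821685791016), 23.941999435424805) 0.17137590810565206 0.17498087049632716
```

View pics/e.png

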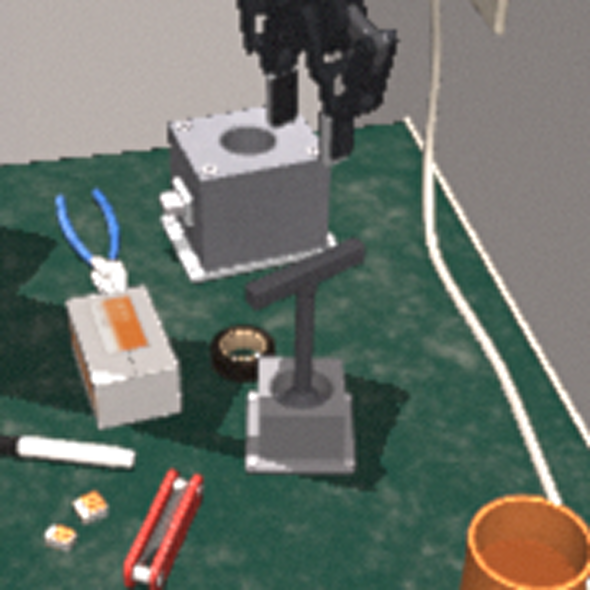

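The key stands upright in its stand at (305,330), the tongue is fully out at (175,205), the tape roll and hex keys have not moved, and the gripper is clear.

```bash
python3 -c "
from plant import arm
print(arm.sign_off())"
```

```text
the job is handed in; nothing more can be done
None
```

The job is done and handed in: I turned the large T-key to the stop, the tongue measures about 14 mm out, and the key is back upright in its stand with the hex keys and tape roll untouched.

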